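# Set the hall panel before leaving home

### The job

Set the hallway panel for leaving the house: press the blue key fully down, then press the yellow key fully down, then push the green-marked, raised end of the grey rocker fully down. Press only, in that order, without picking anything up; keep the red panic key up and leave the things lying around the panel and in the tray as they are.

Things in the scene. Friction and masses are not known exactly. Their poses are not given: they have to be found in the camera images.
- panel: white flat control panel fixed on the console, 130 mm (its x) by 290 mm (its y), top face 30 mm above the console. Origin: centre of its underside. Three keys in a row at panel x = 0, panel y = -95, -31 and +33 mm, in any colour order; rocker pivot at panel x = 0, panel y = +105 mm. Turned up to 0.4 rad either way.
- blue_top (a point): centre of the top face of the blue key, a round cap 36 mm across on a black collar 46 mm across. Key up: top 46 mm above the console (16 mm above the panel top); pressed home: 38 mm. The point rides down with the key. To be pressed first.
- blue_key (a joint): how far the blue key is pressed down, m: 0 = up, 0.008 = fully home against its stop. The key slides straight down against about 3 N of friction, has no return spring, and stays at the depth where it is left.
- yellow_top (a point): centre of the top face of the yellow key, a round cap 36 mm across on a black collar 46 mm across. Key up: top 46 mm above the console (16 mm above the panel top); pressed home: 38 mm. The point rides down with the key. To be pressed second.
- yellow_key (a joint): how far the yellow key is pressed down, m: 0 = up, 0.008 = fully home against its stop. The key slides straight down against about 3 N of friction, has no return spring, and stays at the depth where it is left.
- red_top (a point): centre of the top face of the red key, a round cap 36 mm across on a black collar 46 mm across. Key up: top 46 mm above the console (16 mm above the panel top); pressed home: 38 mm. The point rides down with the key. Panic key: must stay up.
- red_key (a joint): how far the red key is pressed down, m: 0 = up, 0.008 = fully home against its stop. The key slides straight down against about 3 N of friction, has no return spring, and stays at the depth where it is left.
- rocker_green (a point): top surface of the rocker's green-marked half, 28 mm from the pivot towards panel +x; rides with it. Grey rocker, a shallow V: two halves each 40 mm long (panel x), 36 mm wide, meeting at the pivot (42 mm above the console). Start: green half slopes up to 55 mm at its outer end, plain half level. Fully over: green half level, its top 42 mm above the console, plain half up.
- rocker (a joint): rocker angle, rad: about 0 (0 to 0.04) at the start, green end up; 0.34 = green end fully down against its stop. Pushing down on the green point takes about 2 to 3 N; it has no spring and stays where it is left.
- torch: loose yellow torch lying on the console beyond the panel (panel +x side), roughly parallel to the panel's long side, 160 mm long, 42 mm high. Origin: about the middle of its underside. Not to be disturbed.
- pen: loose black parcel scanner pen lying on the console on the robot's side of the panel, roughly parallel to its long side, 148 mm long, 26 mm wide, 20 mm high. Origin: about the middle of its underside. Not to be disturbed.
- bowl: grey ceramic key bowl with a key ring in it, standing in the steel mesh tray to the left of the panel; 130 mm across, 50 mm high. Origin: centre of its underside. Not to be disturbed.
- case: dark hard sunglasses case in the tray, 160 x 65 mm, 42 mm high. Origin: centre of its underside. Not to be disturbed.

How it is judged (in metres and radians):
On the way, in this order (a step that is already met when the one before it is completed fails the run):
1. the blue key is pressed home, yellow key and rocker not yet (value of joint blue_key above 0.0065 m and value of joint yellow_key below 0.003 m and value of joint rocker below 0.12 rad), for 0.1 s.
2. the yellow key is pressed home, rocker not yet over (value of joint each of blue_key, yellow_key above 0.0065 m and value of joint rocker below 0.12 rad), for 0.1 s.
3. the rocker's green end is fully down (value of joint each of blue_key, yellow_key above 0.0065 m and value of joint rocker above 0.28 rad), for 0.1 s.
At the end, for the whole second after the job is handed in: Blue and yellow keys are at least 6.5 mm down (of 8), the rocker is over to at least 0.28 rad (of 0.34), the red key is less than 3 mm down, and torch, pen, bowl and case are within 20 mm of where they started (all of step 3 and value of joint red_key below 0.003 m and distance of each of bowl, case, torch, pen from where it was at the start of the episode below 0.02 m); the robot touches nothing.
It fails at once if the yellow key is pressed (over 3 mm) before the blue key is home (value of joint yellow_key above 0.003 m and value of joint blue_key below 0.0065 m).
It fails at once if the rocker is tipped (over 0.12 rad) before the yellow key is home (value of joint rocker above 0.12 rad and value of joint yellow_key below 0.0065 m).
It fails at once if the red panic key is pressed (over 3 mm) (value of joint red_key above 0.003 m).
It fails at once if torch, pen, bowl or case is moved or lifted more than 20 mm (distance of any of bowl, case, torch, pen from where it was at the start of the episode above 0.02 m).
It also fails if it takes over 42 s, if anything falls off the work surface, if the arm or the gripper's body presses on something with over 40 N, if the wrist force passes 120 N, or if a joint passes its speed limit or range.

### The arm

A 6-joint arm with a two-finger parallel gripper is mounted at the origin on the work surface. World frame = base frame: x ahead of the robot, y to its left, z up, the work surface at z = 0. Lengths are in m, angles in degrees, forces in N, time in s.
With the tool pointing down it reaches from about 0.4 to 0.825 m from the base axis. Payload 7 kg.
Tool frame: the origin (TCP) lies midway between the tips of the shut fingers; the grasp point (between the pads) lies 19 mm behind it (grip_depth is the distance from the TCP to the grasp point, in m); z points along the fingers, y is the direction in which the jaws open and shut (so a half turn about z gives the same grasp; the last joint's range is limited). The gripper opens to 88 mm and grips with 3 to 60 N. Pads are 19 mm wide; open, the fingers measure 130 mm over their backs; the gripper's body (78 mm by 193 mm) begins 47 mm behind the grasp point.
Start: joints at [-53.107, 20.546, 0.682, 0, -70.136, -16.507], TCP at [0.235, -0.633, 0.227] pointing down, gripper open.
Joint ranges: [-176.03, 176.03], [-82.01, 121.73], [-58.28, 71.71], [-173.87, 95.51], [-174.79, -0.11], [-173.66, 173.66]. Speed limits (degrees/s): [136.94, 136.94, 172.46, 180, 180, 180].

### API

Orientations are given as [roll, pitch, yaw] about the fixed x, y, z axes, in that order (R = Rz(yaw) Ry(pitch) Rx(roll)).
In Python, from plant import * gives the robot as it stands.
- The arm moves only by the shell command python3 -m inch 'ROWS'. ROWS is JSON, a list of rows, each an object of numbers: "ax", "ay", "az": the turn, a rotation vector about the tool's x, y, z in degrees; "dx", "dy", "dz": the shift along the tool's x, y, z in mm; "fingers": the finger opening in mm, from 0 to 87.6. In form: [{"ax": .., "ay": .., "az": .., "dx": .., "dy": .., "dz": .., "fingers": ..}, ...]. A call has 1 to 8 rows; each row is the pose to reach, as a shift and turn from the pose commanded when the call began, along the tool's axes at that moment; what a row does not reach only later rows make up. A row lasts 1/8 s, in which the tool goes at most 62.5 mm and 10.7 degrees, less where a joint would pass 70% of its speed; a pose out of reach is approached as far as the arm can. A call with a gripper value outside its range is refused whole. The fingers move at their own pace and stop on an object; the grip force is fixed at half the most. Time passes only in rows, so rows that repeat a pose let the fingers close. It gives the time, the measured TCP pose, the force and the opening at its end, in the units of the state.
- get_obs(): the state, without advancing time (a new reading comes with each control period).
- snapshot(name): name is "scene" or "top" or "wrist"; returns a dict with "image" (384x512x3 uint8, red, green, blue), "fx", "fy", "cx", "cy" (pixels), "rvec" (rotation vector, rad) and "tvec" (3), from world to camera coordinates, as OpenCV has them. Camera axes: x right, y down, z forward; pixel columns grow to the right and rows downward; lengths in m; the calibration is good to about 2 mm. A picture is of the moment at which its call begins. There is no depth.
- close_job(): hands the job in, once; it reports no verdict.
Trained networks look in the newest picture that a camera, given by its name, has taken for a name from the list of things; names that differ only in an ending like _2 or _b are one class to them, and where a whole thing is asked for, a point or a joint stands for the part that bears it (a point fixed in the world has none). Each returns a list of dicts, best first, with "score" (0 to 1); they miss things now and then, are a little off and sometimes report something else, mostly with a low value. They report only what shows in the picture. A call takes as long as a camera call.
- search_frame(target, camera): "bbox" ([centre column, centre row, width, height] in pixels, round what is visible of it).
- trace(target, camera): "mask" (384x512 bool, what is visible of it) and "bbox" ([centre column, centre row, width, height] in pixels, round what is visible of it).
- landmark_of(target, camera): "position" ([column, row] in pixels: a listed point, or the origin of a listed thing).
The state is a dict: "clock": time; "joint_pos": joint angles; "qvel": joint speeds; "tau": joint torques, N m; "tool_pos": TCP position; "orientation": TCP orientation; "force": force on the tool from outside, world axes, zero at the start; "moment": the same for the moment, N m; "opening": finger opening in m.
Only numpy, scipy, OpenCV 4.12 (cv2) and the standard library are available. Lean on these libraries where they do the work, as an engineer would, in place of code of your own. Each camera call takes 0.05 s, during which the arm holds its last target.

## Working session

There is one attempt and no reset: what is moved stays moved. The work goes in short steps, Python scripts to look and compute and a shell command to move; the robot and the scene stay as the last step left them, time stands still between calls to the robot, and variables do not carry over. Pictures are saved under pics/ and viewed, and the job is handed in when it is done.

```bash
mkdir -p pics; cat > h.py <<'E'
from plant import *
import numpy as np, cv2
def ray(s,px):
    R,_=cv2.Rodrigues(np.array(s["rvec"],float)); t=np.array(s["tvec"],float).ravel()
    d=R.T@np.array([(px[0]-s["cx"])/s["fx"],(px[1]-s["cy"])/s["fy"],1]); return -R.T@t,d
def atz(s,px,z):
    c,d=ray(s,px); return c+d*(z-c[2])/d[2]
E
python3 - <<'E'
from h import *
s={}
for c in ["top","scene"]:
    s[c]=snapshot(c); cv2.imwrite(f"pics/{c}0.png",s[c]["image"][:,:,::-1])
    for n,z in [("blue_top",.046),("yellow_top",.046),("red_top",.046),("rocker_green",.051),("panel",0),("torch",0),("pen",0),("bowl",0),("case",0)]:
        for r in landmark_of(n,c)[:2]:
            print(c,n,round(r["score"],2),np.round(r["position"],1),np.round(atz(s[c],r["position"],z),4))
o=get_obs();print(o["clock"],o["tool_pos"],o["orientation"],o["force"],o["opening"])
E
```

```text
top blue_top 0.53 [327.3 198.8] [0.5271 0.0271 0.046 ]
top yellow_top 0.72 [381.6 220.1] [ 0.4726 -0.1029  0.046 ]
top red_top 0.6 [354.6 207.5] [ 0.5045 -0.0388  0.046 ]
top rocker_green 0.89 [303.  181.7] [0.5699 0.086  0.051 ]
top panel 0.95 [337.4 206.1] [ 0.5137 -0.0059  0.    ]
top torch 0.78 [373.3 164.7] [ 0.6207 -0.1042  0.    ]
top pen 0.87 [310.8 243.5] [0.4194 0.0657 0.    ]
top bowl 0.89 [147.6 221. ] [0.4833 0.4823 0.    ]
top case 0.64 [380.  216.3] [ 0.4857 -0.1135  0.    ]
top case 0.62 [142.6 279.2] [0.337  0.4912 0.    ]
scene blue_top 0.64 [201.3 180.1] [0.5211 0.019  0.046 ]
scene yellow_top 0.39 [176.5 159.7] [ 0.4781 -0.1001  0.046 ]
scene red_top 0.64 [190.9 177. ] [ 0.5244 -0.016   0.046 ]
scene red_top 0.24 [353.4 239.1] [0.5246 0.4952 0.046 ]
scene rocker_green 0.52 [209.5 198.7] [0.5809 0.0849 0.051 ]
scene rocker_green 0.34 [191.5 173. ] [ 0.5129 -0.0209  0.051 ]
scene panel 0.85 [195.5 186.3] [ 0.5127 -0.0112  0.    ]
scene torch 0.81 [149.8 200.3] [ 0.6296 -0.0982  0.    ]
scene torch 0.31 [190.3 170.5] [ 0.4584 -0.0661  0.    ]
scene pen 0.63 [229.8 177.3] [0.4261 0.0614 0.    ]
scene bowl 0.58 [352.7 238.5] [0.4826 0.4866 0.    ]
scene case 0.93 [371.2 205.4] [0.3334 0.4924 0.    ]
1.0 [ 0.23507969 -0.63272522  0.2265749 ] [-1.79999262e+02 -1.11820904e-03 -1.59615798e+02] [-0.45397769  0.42825861 -0.05520042] 0.08766581517936271
```

View pics/top0.png

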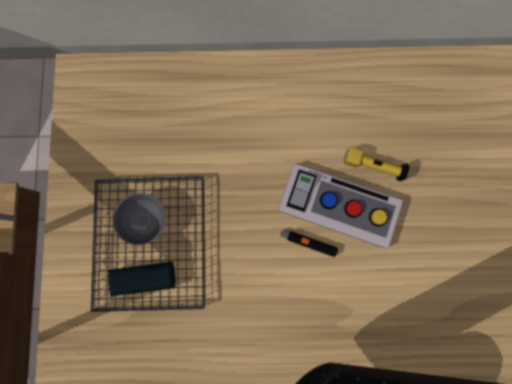

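View pics/scene0.png

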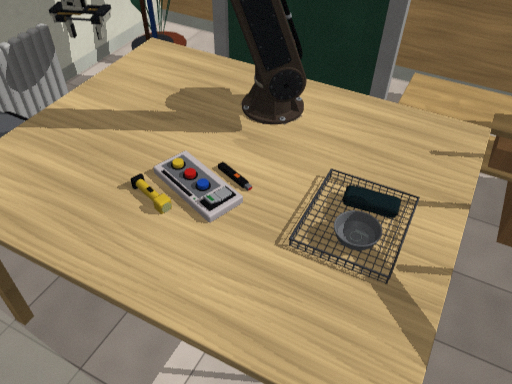

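The top view shows, right to left, yellow (379,217), red (354,208), blue (330,200) and the rocker with its green end up at about (306,180). I'll refine these by colour blobs in both cameras and fit a panel pose.

```bash
cat > fit.py <<'E'
from h import *
from scipy.optimize import least_squares
def blobs(s):
    im=s["image"]; hsv=cv2.cvtColor(im,cv2.COLOR_RGB2HSV); H,S,V=[hsv[:,:,i].astype(int) for i in range(3)]
    return hsv
def run(box,cams=("top","scene"),names=("blue","yellow","red","green")):
    loc={"yellow":[0,-.095,.046],"red":[0,-.031,.046],"blue":[0,.033,.046]}
    hr={"yellow":(22,33),"red":(0,5),"blue":(105,125),"green":(50,85)}
    data=[]
    for c in cams:
        s=snapshot(c)
        hsv=cv2.cvtColor(s["image"],cv2.COLOR_RGB2HSV)
        for n,(a,b) in hr.items():
            if n=="green": continue
            m=cv2.inRange(hsv,(a,150,60),(b,255,255))
            if n=="red": m|=cv2.inRange(hsv,(173,150,60),(180,255,255))
            x0,y0,x1,y1=box[c]; mm=np.zeros_like(m); mm[y0:y1,x0:x1]=m[y0:y1,x0:x1]
            k,l,st,ce=cv2.connectedComponentsWithStats(mm)
            if k<2: print(c,n,"none");continue
            i=1+np.argmax(st[1:,4]); print(c,n,ce[i].round(1),st[i,4],atz(s,ce[i],.044).round(4))
            data.append((s,n,ce[i]))
    def proj(s,P): return cv2.projectPoints(np.array([P],float),np.array(s["rvec"],float),np.array(s["tvec"],float),np.array([[s["fx"],0,s["cx"]],[0,s["fy"],s["cy"]],[0,0,1.]]),None)[0].ravel()
    def W(p,l): 
        c,q=np.cos(p[2]),np.sin(p[2]); return np.array([p[0]+c*l[0]-q*l[1],p[1]+q*l[0]+c*l[1],l[2]])
    f=lambda p,D: np.concatenate([proj(s,W(p,np.array(loc[n])-[0,0,.002]))-px for s,n,px in D])
    for nm,D in [("all",data)]+[(c,[d for d in data if d[0] is sn]) for c,sn in {id(d[0]):d[0] for d in data}.items()]:
        r=least_squares(f,[.51,0,-.3],args=(D,)); p=r.x
        print(nm,p.round(4),"res",r.fun.round(2))
        for n,l in list(loc.items())+[("rock",[.028,.105,.051]),("pivot",[0,.105,.042])]: print("  ",n,W(p,l).round(4))
E
python3 - <<'E'
from fit import *
run({"top":(310,180,395,232),"scene":(165,150,215,195)})
E
```

```text
top yellow [378.4 216.9] 198 [ 0.4808 -0.0962  0.044 ]
top red [353.7 208.1] 198 [ 0.5033 -0.037   0.044 ]
top blue [329.1 199.4] 193 [0.5258 0.0223 0.044 ]
scene yellow [177.8 162.7] 98 [ 0.4866 -0.0898  0.044 ]
scene red [189.8 172.9] 106 [ 0.5085 -0.0306  0.044 ]
scene blue [202.6 183.6] 106 [0.5306 0.0293 0.044 ]
all [ 0.5151 -0.0062 -0.3605] res [-0.47 -0.32 -0.73 -0.35 -0.95 -0.38 -0.5  -1.44 -0.51 -1.31 -0.64 -1.28]
   yellow [ 0.4816 -0.0951  0.046 ]
   red [ 0.5042 -0.0353  0.046 ]
   blue [0.5267 0.0246 0.046 ]
   rock [0.5783 0.0821 0.051 ]
   pivot [0.5521 0.092  0.042 ]
139926773255936 [ 0.5143 -0.008  -0.3622] res [ 0.24  0.07 -0.01  0.   -0.23 -0.08]
   yellow [ 0.4806 -0.0968  0.046 ]
   red [ 0.5033 -0.037   0.046 ]
   blue [0.526  0.0229 0.046 ]
   rock [0.5777 0.0803 0.051 ]
   pivot [0.5515 0.0902 0.042 ]
139927404428800 [ 0.5193 -0.0013 -0.3561] res [-0.08 -0.13  0.04  0.03  0.04  0.08]
   yellow [ 0.4862 -0.0904  0.046 ]
   red [ 0.5085 -0.0304  0.046 ]
   blue [0.5308 0.0296 0.046 ]
   rock [0.5822 0.0873 0.051 ]
   pivot [0.5559 0.0971 0.042 ]
```

```bash
python3 -m inch '[{"dx":-20,"dy":20,"az":5,"fingers":0},{"dx":-55,"dy":57,"az":12,"fingers":0},{"dx":-95,"dy":99,"az":19,"fingers":0},{"dx":-135,"dy":141,"az":26,"fingers":0},{"dx":-175,"dy":183,"az":33,"fingers":0},{"dx":-215,"dy":224,"az":41,"fingers":0},{"dx":-250,"dy":261,"az":41,"fingers":0},{"dx":-270,"dy":282,"az":41,"fingers":0}]'
```

```text
$[0]: bad value
```

```bash
python3 -m inch '[{"ax":0,"ay":0,"az":5,"dx":-20,"dy":20,"dz":0,"fingers":0},{"ax":0,"ay":0,"az":12,"dx":-55,"dy":57,"dz":0,"fingers":0},{"ax":0,"ay":0,"az":19,"dx":-95,"dy":99,"dz":0,"fingers":0},{"ax":0,"ay":0,"az":26,"dx":-135,"dy":141,"dz":0,"fingers":0},{"ax":0,"ay":0,"az":33,"dx":-175,"dy":183,"dz":0,"fingers":0},{"ax":0,"ay":0,"az":41,"dx":-215,"dy":224,"dz":0,"fingers":0},{"ax":0,"ay":0,"az":41,"dx":-250,"dy":261,"dz":0,"fingers":0},{"ax":0,"ay":0,"az":41,"dx":-270,"dy":282,"dz":0,"fingers":0}]'
```

```text
clock: 2.1
tool_pos: [0.3907, -0.2724, 0.227]
orientation: [180.0, 0.1, 159.5]
force: [0.5, 0.5, 0.6]
opening: 0.013
```

```bash
python3 -m inch '[{"ax":0,"ay":0,"az":0,"dx":-3,"dy":40,"dz":0,"fingers":0},{"ax":0,"ay":0,"az":0,"dx":-8,"dy":98,"dz":0,"fingers":0},{"ax":0,"ay":0,"az":0,"dx":-12,"dy":155,"dz":0,"fingers":0},{"ax":0,"ay":0,"az":0,"dx":-16,"dy":210,"dz":0,"fingers":0},{"ax":0,"ay":0,"az":0,"dx":-20,"dy":255,"dz":0,"fingers":0},{"ax":0,"ay":0,"az":0,"dx":-22,"dy":280,"dz":0,"fingers":0},{"ax":0,"ay":0,"az":0,"dx":-22,"dy":285,"dz":0,"fingers":0},{"ax":0,"ay":0,"az":0,"dx":-22,"dy":285,"dz":0,"fingers":0}]'
python3 - <<'E'
from h import *
s=snapshot("wrist"); cv2.imwrite("pics/w1.png",s["image"][:,:,::-1])
o=get_obs();print(o["clock"],o["tool_pos"],o["orientation"],o["force"],o["opening"])
E
```

```text
clock: 3.1
tool_pos: [0.5106, -0.0154, 0.2265]
orientation: [-180.0, -0.0, 159.4]
force: [-0.6, 0.6, -0.2]
opening: 0.0002
3.15 [ 0.51052092 -0.01582156  0.2265614 ] [-1.79993314e+02 -8.62738810e-03  1.59375203e+02] [-0.2372     -0.13691423 -0.28392877] 0.00044615686262887124
```

View pics/w1.png

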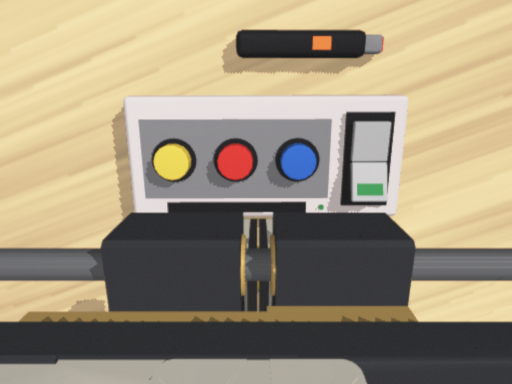

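The wrist view shows yellow (172,161), red (235,161), blue (298,160) and the rocker at (370,165) with its green end at the bottom. The panel is well aligned with the tool.

```bash
python3 - <<'E'
from fit import *
run({"wrist":(140,120,330,200)},cams=("wrist",))
s=snapshot("wrist")
for n in ("rocker_green","blue_top","yellow_top"):
    for r in landmark_of(n,"wrist")[:1]: print(n,r,atz(s,r["position"],.051 if n[0]=="r" else .046))
o=get_obs();print(o["tool_pos"])
E
```

```text
wrist yellow [172.2 161.3] 1061 [ 0.4803 -0.0962  0.044 ]
wrist red [235.2 161.3] 1062 [ 0.5025 -0.0372  0.044 ]
wrist blue [298.3 161. ] 1052 [0.5245 0.022  0.044 ]
all [ 0.5133 -0.0081 -0.3573] res [-0.89  0.08  0.03 -0.04  0.86  0.05]
   yellow [ 0.4801 -0.0971  0.046 ]
   red [ 0.5025 -0.0371  0.046 ]
   blue [0.5249 0.0228 0.046 ]
   rock [0.5763 0.0805 0.051 ]
   pivot [0.5501 0.0903 0.042 ]
139863414117120 [ 0.5133 -0.0081 -0.3573] res [-0.89  0.08  0.03 -0.04  0.86  0.05]
   yellow [ 0.4801 -0.0971  0.046 ]
   red [ 0.5025 -0.0371  0.046 ]
   blue [0.5249 0.0228 0.046 ]
   rock [0.5763 0.0805 0.051 ]
   pivot [0.5501 0.0903 0.042 ]
rocker_green {'position': [369.7, 195.0], 'score': 0.64} [0.58122134 0.07750193 0.051     ]
blue_top {'position': [299.5, 161.7], 'score': 0.93} [0.52514031 0.02264449 0.046     ]
yellow_top {'position': [171.4, 164.9], 'score': 0.57} [ 0.48312308 -0.09803593  0.046     ]
[ 0.51068875 -0.01598355  0.22672125]
```

```bash
python3 -m inch '[{"ax":0,"ay":0,"az":0,"dx":0,"dy":25,"dz":20,"fingers":0},{"ax":0,"ay":0,"az":0,"dx":0,"dy":41,"dz":60,"fingers":0},{"ax":0,"ay":0,"az":0,"dx":0,"dy":41,"dz":110,"fingers":0},{"ax":0,"ay":0,"az":0,"dx":0,"dy":41,"dz":150,"fingers":0},{"ax":0,"ay":0,"az":0,"dx":0,"dy":41,"dz":170,"fingers":0},{"ax":0,"ay":0,"az":0,"dx":0,"dy":41,"dz":172,"fingers":0},{"ax":0,"ay":0,"az":0,"dx":0,"dy":41,"dz":172,"fingers":0}]'
python3 - <<'E'
from h import *
s=snapshot("scene"); i=s["image"][130:230,130:260]; cv2.imwrite("pics/s2.png",cv2.resize(i,None,fx=5,fy=5)[:,:,::-1])
o=get_obs();print(o["clock"],o["tool_pos"],o["force"])
E
```

```text
clock: 4.28
tool_pos: [0.5259, 0.023, 0.0553]
orientation: [180.0, 0.0, 159.4]
force: [0.6, -0.3, -0.0]
opening: 0.0003
4.325 [0.52610576 0.02314703 0.05567708] [-0.40259442 -0.47088927 -0.01380347]
```

View pics/s2.png

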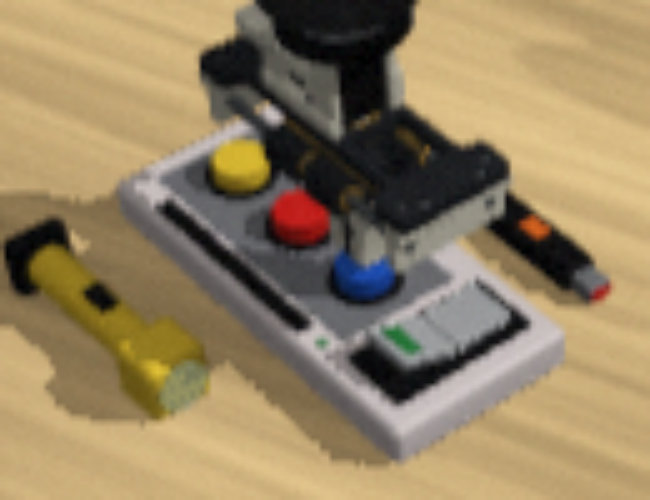

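The zoomed view shows the finger tips just above the blue cap at (362,260), clear of everything else. Next I press down.

```bash
python3 -m inch '[{"ax":0,"ay":0,"az":0,"dx":0,"dy":0,"dz":6,"fingers":0},{"ax":0,"ay":0,"az":0,"dx":0,"dy":0,"dz":9,"fingers":0},{"ax":0,"ay":0,"az":0,"dx":0,"dy":0,"dz":12,"fingers":0},{"ax":0,"ay":0,"az":0,"dx":0,"dy":0,"dz":14,"fingers":0},{"ax":0,"ay":0,"az":0,"dx":0,"dy":0,"dz":16,"fingers":0},{"ax":0,"ay":0,"az":0,"dx":0,"dy":0,"dz":17,"fingers":0},{"ax":0,"ay":0,"az":0,"dx":0,"dy":0,"dz":17,"fingers":0}]'
```

```text
clock: 5.2
tool_pos: [0.5256, 0.0231, 0.0382]
orientation: [180.0, 0.0, 159.4]
force: [-2.9, -0.0, 10.0]
opening: 0.0006
```

```bash
python3 -m inch '[{"ax":0,"ay":0,"az":0,"dx":0,"dy":0,"dz":0.7,"fingers":0},{"ax":0,"ay":0,"az":0,"dx":0,"dy":0,"dz":1.2,"fingers":0},{"ax":0,"ay":0,"az":0,"dx":0,"dy":0,"dz":1.2,"fingers":0}]'
```

```text
clock: 5.58
tool_pos: [0.5256, 0.0231, 0.0381]
orientation: [180.0, 0.1, 159.4]
force: [-6.9, 0.6, 22.0]
opening: 0.0004
```

Blue is home: the force rises at z = 38 mm with no further travel. Next I lift, move across to yellow and stop just above it.

```bash
python3 -m inch '[{"ax":0,"ay":0,"az":0,"dx":0,"dy":0,"dz":-25,"fingers":0},{"ax":0,"ay":0,"az":0,"dx":0,"dy":0,"dz":-60,"fingers":0},{"ax":0,"ay":0,"az":0,"dx":0,"dy":-40,"dz":-70,"fingers":0},{"ax":0,"ay":0,"az":0,"dx":0,"dy":-90,"dz":-70,"fingers":0},{"ax":0,"ay":0,"az":0,"dx":0,"dy":-128,"dz":-70,"fingers":0},{"ax":0,"ay":0,"az":0,"dx":0,"dy":-128,"dz":-45,"fingers":0},{"ax":0,"ay":0,"az":0,"dx":0,"dy":-128,"dz":-20,"fingers":0},{"ax":0,"ay":0,"az":0,"dx":0,"dy":-128,"dz":-18,"fingers":0}]'
python3 - <<'E'
from h import *
s=snapshot("scene"); i=s["image"][130:230,130:260]; cv2.imwrite("pics/s3.png",cv2.resize(i,None,fx=5,fy=5)[:,:,::-1])
o=get_obs();print(o["clock"],o["tool_pos"],o["force"])
E
```

```text
clock: 6.58
tool_pos: [0.4787, -0.0971, 0.0528]
orientation: [-179.9, -0.2, 159.3]
force: [-1.2, -0.1, -0.6]
opening: 0.0007
6.625 [ 0.47951961 -0.09693205  0.05360744] [-0.2266003  -0.13071548  0.13496098]
```

View pics/s3.png

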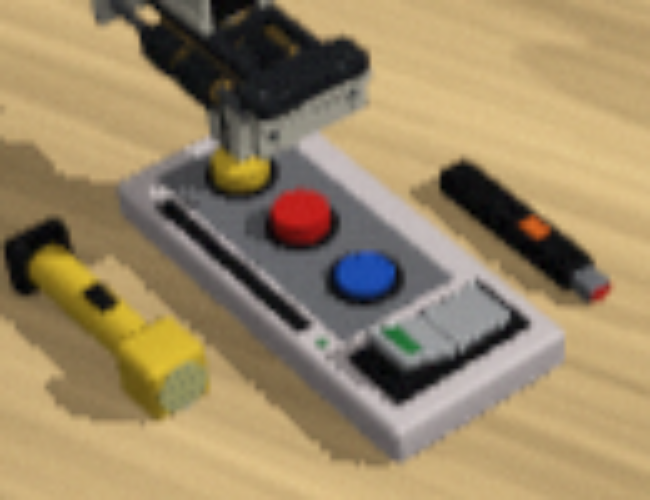

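The view shows blue (365,275) sitting low, red (300,215) up, and the tips over yellow (240,165). Next I press yellow; the commanded z is about 0.0545.

```bash
python3 -m inch '[{"ax":0,"ay":0,"az":0,"dx":0,"dy":0,"dz":6,"fingers":0},{"ax":0,"ay":0,"az":0,"dx":0,"dy":0,"dz":9,"fingers":0},{"ax":0,"ay":0,"az":0,"dx":0,"dy":0,"dz":12,"fingers":0},{"ax":0,"ay":0,"az":0,"dx":0,"dy":0,"dz":14,"fingers":0},{"ax":0,"ay":0,"az":0,"dx":0,"dy":0,"dz":16,"fingers":0},{"ax":0,"ay":0,"az":0,"dx":0,"dy":0,"dz":17.5,"fingers":0},{"ax":0,"ay":0,"az":0,"dx":0,"dy":0,"dz":18,"fingers":0},{"ax":0,"ay":0,"az":0,"dx":0,"dy":0,"dz":18,"fingers":0}]'
```

```text
clock: 7.62
tool_pos: [0.4809, -0.0966, 0.0381]
orientation: [180.0, 0.1, 159.4]
force: [-7.1, 4.5, 22.8]
opening: 0.0007
```

Yellow is home. Next I move over the rocker's green half.

```bash
python3 -m inch '[{"ax":0,"ay":0,"az":0,"dx":0,"dy":0,"dz":-25,"fingers":0},{"ax":0,"ay":0,"az":0,"dx":0,"dy":0,"dz":-60,"fingers":0},{"ax":0,"ay":0,"az":0,"dx":-6,"dy":40,"dz":-70,"fingers":0},{"ax":0,"ay":0,"az":0,"dx":-14,"dy":95,"dz":-70,"fingers":0},{"ax":0,"ay":0,"az":0,"dx":-22,"dy":150,"dz":-70,"fingers":0},{"ax":0,"ay":0,"az":0,"dx":-28,"dy":190,"dz":-70,"fingers":0},{"ax":0,"ay":0,"az":0,"dx":-28,"dy":200,"dz":-50,"fingers":0},{"ax":0,"ay":0,"az":0,"dx":-28,"dy":200,"dz":-30,"fingers":0}]'
python3 - <<'E'
from h import *
s=snapshot("scene"); i=s["image"][130:230,130:260]; cv2.imwrite("pics/s4.png",cv2.resize(i,None,fx=5,fy=5)[:,:,::-1])
o=get_obs();print(o["clock"],o["tool_pos"],o["force"])
E
```

```text
clock: 8.62
tool_pos: [0.577, 0.0816, 0.0653]
orientation: [-180.0, -0.0, 159.5]
force: [-1.9, 0.3, -0.8]
opening: 0.0003
8.675 [0.57505955 0.08052607 0.06250804] [-1.1258966  -0.55509451 -2.69488222]
```

View pics/s4.png

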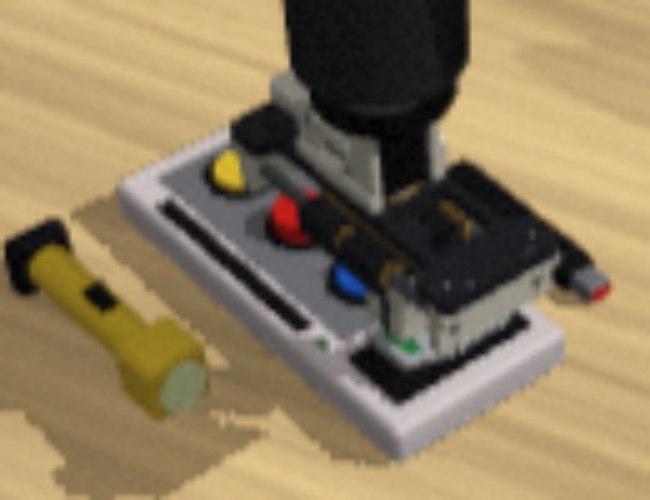

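The tips are above the green mark at (405,345). Next I press slowly down to about 41 mm.

```bash
python3 -m inch '[{"ax":0,"ay":0,"az":0,"dx":0,"dy":0,"dz":6,"fingers":0},{"ax":0,"ay":0,"az":0,"dx":0,"dy":0,"dz":11,"fingers":0},{"ax":0,"ay":0,"az":0,"dx":0,"dy":0,"dz":15,"fingers":0},{"ax":0,"ay":0,"az":0,"dx":0,"dy":0,"dz":18,"fingers":0},{"ax":0,"ay":0,"az":0,"dx":0,"dy":0,"dz":21,"fingers":0},{"ax":0,"ay":0,"az":0,"dx":0,"dy":0,"dz":23.5,"fingers":0},{"ax":0,"ay":0,"az":0,"dx":0,"dy":0,"dz":25,"fingers":0},{"ax":0,"ay":0,"az":0,"dx":0,"dy":0,"dz":25,"fingers":0}]'
```

```text
clock: 9.68
tool_pos: [0.5772, 0.0807, 0.0421]
orientation: [180.0, 0.0, 159.4]
force: [-0.5, -0.3, 8.7]
opening: 0.0004
```

```bash
python3 -m inch '[{"ax":0,"ay":0,"az":0,"dx":0,"dy":0,"dz":0.7,"fingers":0},{"ax":0,"ay":0,"az":0,"dx":0,"dy":0,"dz":1.2,"fingers":0},{"ax":0,"ay":0,"az":0,"dx":0,"dy":0,"dz":1.2,"fingers":0}]'
python3 -m inch '[{"ax":0,"ay":0,"az":0,"dx":0,"dy":0,"dz":-15,"fingers":0},{"ax":0,"ay":0,"az":0,"dx":0,"dy":0,"dz":-50,"fingers":0},{"ax":0,"ay":0,"az":0,"dx":0,"dy":0,"dz":-100,"fingers":0},{"ax":0,"ay":0,"az":0,"dx":0,"dy":-40,"dz":-150,"fingers":0},{"ax":0,"ay":0,"az":0,"dx":0,"dy":-80,"dz":-180,"fingers":0},{"ax":0,"ay":0,"az":0,"dx":0,"dy":-100,"dz":-185,"fingers":0},{"ax":0,"ay":0,"az":0,"dx":0,"dy":-100,"dz":-185,"fingers":0},{"ax":0,"ay":0,"az":0,"dx":0,"dy":-100,"dz":-185,"fingers":0}]'
python3 - <<'E'
from h import *
s=snapshot("wrist"); w=s["image"]
s=snapshot("scene"); i=cv2.resize(s["image"][130:230,130:260],(499,384))
cv2.imwrite("pics/s5.png",cv2.resize(np.hstack([w,i]),(800,304))[:,:,::-1])
for n in ("torch","pen","bowl","case"):
    for r in landmark_of(n,"scene")[:1]: print(n,r,atz(s,r["position"],0).round(4))
o=get_obs();print(o["clock"],o["tool_pos"],o["force"])
E
```

```text
clock: 10.05
tool_pos: [0.5773, 0.0807, 0.0419]
orientation: [180.0, 0.1, 159.4]
force: [-3.3, -0.1, 17.4]
opening: 0.0006
clock: 11.05
tool_pos: [0.5413, -0.0127, 0.2241]
orientation: [-180.0, -0.1, 159.4]
force: [0.3, -0.2, -0.8]
opening: 0.0005
torch {'position': [351.4, 238.3], 'score': 0.74} [0.4837 0.4832 0.    ]
pen {'position': [230.9, 178.3], 'score': 0.57} [0.4285 0.0668 0.    ]
bowl {'position': [352.8, 237.6], 'score': 0.81} [0.4794 0.4857 0.    ]
case {'position': [367.5, 205.3], 'score': 0.9} [0.3383 0.4826 0.    ]
11.35 [ 0.54170746 -0.0125553   0.22456482] [ 0.36227562 -0.49522239  0.91725588]
```

View pics/s5.png

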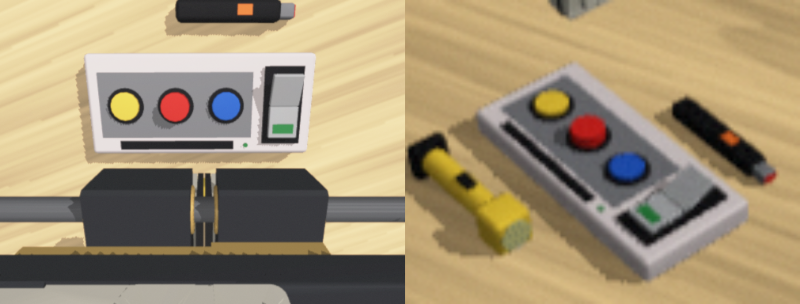

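The scene view shows yellow (550,102) and blue (627,167) low, red (587,130) high, the rocker's green half (650,213) level and its plain half raised. The torch and pen have not moved. The network's "torch" at (351,238) is really the bowl, a false hit. I'm handing the job in.

```bash
python3 -c "
from plant import *
print(close_job())"
```

```text
the job is handed in; nothing more can be done
None
```

I pressed blue, then yellow, then pushed the rocker's green end down with the shut fingers. I then pulled the arm clear and handed the job in at about 11.4 s of the 42 s allowed; no verdict was reported.

- **Keys and rocker:** Blue and yellow both stopped at z = 38 mm under about 22 N. The green end stopped at 42 mm under about 17 N. All three are the heights given for fully down.
- **Last pictures:** Blue and yellow are down, red is up, and the rocker is over. The torch and pen look unmoved. The pen, bowl and case detections shifted by no more than about 11 mm, which is within the network's error, and the arm never went near the tray.
- **Disagreements:** The scene camera placed the panel about 7 mm away from where the top and wrist cameras put it. I used the wrist and top values, and the presses landed on target. The last network check for the torch wrongly reported the bowl, so I judged the torch by eye.

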